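Undo the grinder's burr cap, whichever way it loosens

TASK

Take the steel dust cover off the small coffee grinder and hang it by the eye of its handle on the hook stand. Then undo the grinder's black quarter-turn burr cap: nobody remembers whether it loosens clockwise or counter-clockwise, so try both ways, lift it off and finish while holding it still in the gripper, at least 5 cm above where it sat. Do not push the cup, the mug or the lemon about.

Things in the scene. Friction and masses are not known exactly. Their poses are not given: they have to be found in the camera images.
- grinder: Round burr grinder without its hopper, fixed to the worktop; 116 mm across at the foot, 98 mm at its flat top, which is 70 mm above the worktop. Origin: centre of its underside; x, y, z axes: z up, the small chute points to -x. The cap sits in the centre of the top, the dust cover stands over the cap on the top.
- cap: Black ribbed round cap (under the dust cover at first): flange 52 mm across, 4 mm thick, above it the head, 44 mm across, to 32 mm above the origin; grip the head from above. A stem hangs to 21 mm below. Origin: centre of the flange's underside, level with the grinder's top while seated; z up. 80 g.
- cover: Loose steel dust cover: round shell open below, 80 mm across, 42 mm high, on top an upright slab handle 10 mm thick along its x, 50 mm wide along its y, to 102 mm above the origin. Slab solid from 72 to 102 mm (pinch it there across its thickness); below that an eye through it along x, 34 mm wide, 42 to 72 mm above the origin. Origin: centre of the lower rim; z up. 150 g.
- cover_eye (a point): Middle of the upper edge of the eye in the cover's handle, 72 mm above the cover's origin; this edge rests on the hook when hung.
- hook: Fixed steel hook stand. Origin on the worktop below the middle of the hook arm; z up. The arm, 8 mm thick, runs level along the stand's x, centre line 125 mm up, from the post at x = +58 mm (14 mm thick, to 140 mm; foot 90 mm across) to the open end at x = -50 mm. The eye goes on from the open end, moving along +x, then down on the arm.
- hook_seat (a point): Upper side of the hook arm at its middle, 129 mm above the worktop; the eye's upper edge hangs here. x axis along the arm, away from the open end.
- cap_bar (a point): Centre of the 36 mm cross bar below the cap, 17 mm under the cap's origin: a quarter-turn lock, way unknown and changing. Turned 0.85 to 1.2 rad one way it meets a stop and there lifts out freely straight up; the other way it stops within 0.35 rad and stays locked, with 2 mm play. At a stop the fingers slip round the head, harmlessly; easing back 0.1 rad frees the lift.
- hook_tip (a point): Top of the upturned tip at the open end of the hook arm, 48 mm before the arm's middle, 138 mm above the worktop.
- cup: Speckled tumbler, 83 mm across, 70 mm high, bystander. Origin: centre of its underside.
- mug: Grey handleless mug, 89 mm across, 92 mm high, bystander. Origin: centre of its underside.
- lemon: Lemon lying on the worktop, 67 x 54 x 54 mm, bystander. Origin: its underside.

How it is judged:
By the outcome, as a careful person would: the job done as asked, in the order asked, and still so for the second after the job is handed in, while the arm keeps its last pose, push and grip.
It also fails if it takes over 58 s, if anything falls off the work surface, if the arm or the gripper's body presses on something with over 40 N, if the wrist force passes 120 N, or if a joint passes its speed limit or range.

ROBOT

A 6-joint arm with a two-finger parallel gripper is mounted at the origin on a cart in front of the work surface, level with it; the furniture and walls round the work are solid. World frame = base frame: x ahead of the robot, y to its left, z up, the work surface at z = 0. Lengths are in m, angles in rad, forces in N, time in s.
With the tool pointing down it reaches from about 0.35 to 0.775 m from the base axis. Payload 7.3 kg.
Tool frame: the origin (TCP) lies at the very end of the fingers, on their centre line; the grasp point (between the pads) lies 19 mm behind it; z points along the fingers, y is the line along which they close (so a half turn about z gives the same grasp; the last joint's range is limited). The gripper opens to 92 mm and grips with 3 to 60 N. Pads are 19 mm wide; open, the fingers measure 130 mm over their backs; the gripper's body (75 mm by 190 mm) begins 47 mm behind the grasp point.
Start: joints at [1.181, 0.342, 1.524, -0, 1.275, -0.146], TCP at [0.127, 0.509, 0.227] pointing down, gripper open.
Joint ranges: [-2.53, 2.53], [-0.77, 2.02], [0.04, 2.7], [-1, 4.14], [0.28, 2.66], [-3.11, 3.11]. Speed limits (rad/s): [2.57, 2.57, 3.14, 3.14, 3.14, 3.14].

INTERFACE

Orientations are given as [roll, pitch, yaw] about the fixed x, y, z axes, in that order (R = Rz(yaw) Ry(pitch) Rx(roll)).
In Python, from cell import * gives the robot as it stands.
- The arm moves only by the tool step_arm, never from a script. Its argument "commands" is a list of rows, each a list of 7 numbers: the opening, from 0 (shut) to 1 (fully open), then the shift along the world's x, y, z in cm, then the turn, a rotation vector about the world's x, y, z in rad. A call has 1 to 5 rows; each row is the pose to reach, as a shift and turn from the pose commanded when the call began; what a row does not reach only later rows make up. A row lasts 1/12 s, in which the tool goes at most 41.7 mm and 7.16 degrees, less where a joint would pass 70% of its speed; a pose out of reach is approached as far as the arm can. A call with a gripper value outside its range is refused whole. The fingers move at their own pace and stop on an object; "grip_force" is the grip in N (left out, the last holds). Time passes only in rows, so rows that repeat a pose let the fingers close. It gives the time, the measured TCP pose, the force, the opening and the grip force at its end, in the units of the state.
- observe(): the state, without advancing time (a new reading comes with each control period).
- read_camera(name): name is "scene" or "top"; returns the picture (480x640x3 uint8, red, green, blue); there is no depth.
- camera_model(name): a dict with "vfov" (degrees; the focal length in pixels is half the picture's height over the tangent of half this angle, whatever the lens; pixels are square), "cx", "cy" (the principal point, pixels), "k1" (the pictures are not rectified: a ray, as slopes to the right and down, at radius r is drawn at 1 + k1 r^2 times it, then the intrinsics apply), "world_to_cam" (4x4, takes a point from world to camera coordinates). Camera axes: x right, y up, looking along -z (the intrinsics and any distortion apply to the point x, -y, -z); pixel columns grow to the right and rows downward; lengths in m; the calibration is good to about 2 mm. A picture is of the moment at which its call begins. camera_model takes no time and is no camera call.
- hand_in(): hands the job in; it is judged then, once.
The state is a dict: "time": time; "qpos": joint angles; "qvel": joint speeds; "joint_efforts": joint torques, N m; "tool_pos": TCP position; "tool_rot": TCP orientation; "contact_force": force on the tool from outside, world axes, zero at the start; "torque": the same for the moment, N m; "opening": finger opening in m; "grip_force": force on a finger pad.
Only numpy, scipy, OpenCV 4.12 (cv2) and the standard library are available. Lean on these libraries where they do the work, as an engineer would, in place of code of your own. Each camera call takes 0.05 s, during which the arm holds its last target. There are 200 camera calls.

## Working session

There is one attempt and no reset: what is moved stays moved. The work goes in short steps, Python scripts to look and compute and a tool call to move; the robot and the scene stay as the last step left them, time stands still between calls to the robot, and variables do not carry over. Pictures are saved under pics/ and viewed, at most 10 in all, crops included, and the job is handed in when it is done.

Besides the shell and the picture viewer there is one more tool, called after "Call:" as name(argument=value, ...) on one line, values as JSON. step_arm: Moves the arm, as the interface text tells. Its arguments: {"type":"object","properties":{"commands":{"type":"array"},"grip_force":{"type":"number"}},"required":["commands"]}

```bash
mkdir -p pics
cat > h.py <<'E'
from cell import *
import numpy as np, cv2
def K(n):
    m=camera_model(n); f=240/np.tan(np.radians(m["vfov"])/2); return m,f
def proj(n,P):
    m,f=K(n); p=np.array(m["world_to_cam"])@np.append(P,1); s=np.array([p[0],-p[1]])/-p[2]
    s=s*(1+m["k1"]*(s@s)); return np.round([m["cx"]+f*s[0],m["cy"]+f*s[1]],1)
def ray(n,u,v):
    m,f=K(n); d=np.array([(u-m["cx"])/f,(v-m["cy"])/f]); s=d.copy()
    for _ in range(30): s=d/(1+m["k1"]*(s@s))
    T=np.linalg.inv(np.array(m["world_to_cam"])); return T[:3,3],T[:3,:3]@np.array([s[0],-s[1],-1])
def atz(n,u,v,z):
    o,d=ray(n,u,v); return np.round(o+d*(z-o[2])/d[2],4)
def tri(a,b):
    (o1,d1),(o2,d2)=ray("scene",*a),ray("top",*b)
    t=np.linalg.lstsq(np.c_[d1,-d2],o2-o1,rcond=None)[0]; p,q=o1+d1*t[0],o2+d2*t[1]
    return np.round((p+q)/2,4),np.round(np.linalg.norm(p-q),4)
def snap(n,name,crop=None,s=1):
    im=cv2.cvtColor(read_camera(n),cv2.COLOR_RGB2BGR); cv2.imwrite(f"pics/full_{name}.png",im)
    if crop: x,y,w,h=crop; im=im[y:y+h,x:x+w]
    cv2.imwrite(f"pics/{name}.png",cv2.resize(im,None,fx=s,fy=s,interpolation=cv2.INTER_CUBIC))
E
python3 -c "
from h import *
snap('scene','s0');snap('top','t0')
for n in('scene','top'):
  m,f=K(n);print(n,f,m['k1'],np.linalg.inv(m['world_to_cam'])[:3].round(3))
o=observe();print(o)"
```

```text
scene 568.6250205854377 -0.14738921716724063 [[ 0.178  0.391 -0.903 -1.091]
 [-0.984  0.084 -0.158 -0.252]
 [ 0.014  0.917  0.4    0.777]]
top 507.6435390941253 0.013067328852977565 [[ 0.011  0.994 -0.108  0.321]
 [-1.     0.01  -0.007 -0.009]
 [-0.006  0.108  0.994  1.29 ]]
{'time': 0.1, 'qpos': array([ 1.18099528e+00,  3.42638515e-01,  1.52488716e+00,  2.00026145e-05,
        1.27538604e+00, -1.46005259e-01]), 'qvel': array([-0.00187373, -0.00163509, -0.00318652, -0.00083468,  0.00070476,
        0.00060794]), 'joint_efforts': array([ 2.37409833e-03, -4.32008207e+01, -2.44690830e+01,  7.20658922e-02,
        5.25405875e-02, -6.58372505e-05]), 'tool_pos': array([0.12657234, 0.50916139, 0.22613398]), 'tool_rot': array([-3.14029041e+00, -2.10831617e-04,  2.89779089e+00]), 'contact_force': array([-0.10379335, -0.29168536,  0.67669945]), 'torque': array([-0.0391684 , -0.05624382, -0.02655516]), 'grip_force': 0.0, 'opening': 0.09168149423354606}
```

View pics/s0.png

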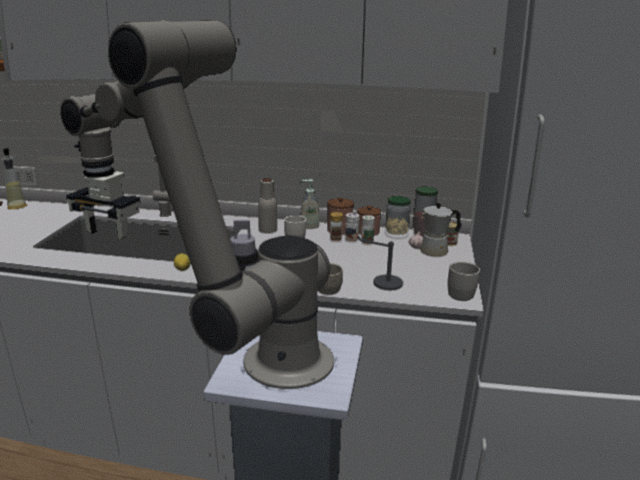

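View pics/t0.png

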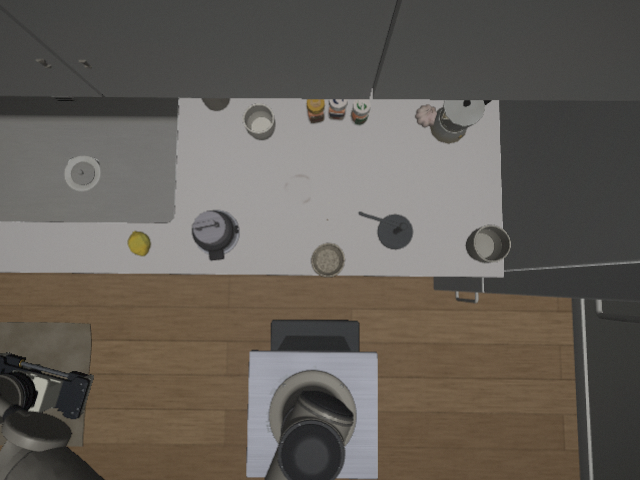

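The top view shows the grinder and cover at about (212,228), the hook foot at (395,231) with its tip near (362,214), the cup at (327,260), the mug at (488,243) and the lemon at (139,243). In the scene view the arm hides the grinder, and the hook post is at (389,262). Next, enlarged crops.

```bash
python3 -c "
from h import *
t=cv2.imread('pics/full_t0.png');s=cv2.imread('pics/full_s0.png')
f=lambda im,x,y:cv2.resize(im[y:y+75,x:x+100],None,fx=4,fy=4,interpolation=cv2.INTER_CUBIC)
cv2.imwrite('pics/c1.png',np.vstack([np.hstack([f(t,170,190),f(t,340,190)]),np.hstack([f(s,210,210),f(s,340,225)])]))
print('grinder',atz('top',212,228,.112),'foot',atz('top',395,231,.0),'tip',atz('top',361,213.5,.138),'cup',atz('top',327,260,.07),'mug',atz('top',488,243,.092),'lemon',atz('top',139,243,.027))"
```

```text
grinder [0.4462 0.2382 0.112 ] foot [ 0.4551 -0.2061  0.    ] tip [ 0.4803 -0.1075  0.138 ] cup [ 0.3762 -0.0319  0.07  ] mug [ 0.4194 -0.4108  0.092 ] lemon [0.4157 0.4369 0.027 ]
```

View pics/c1.png

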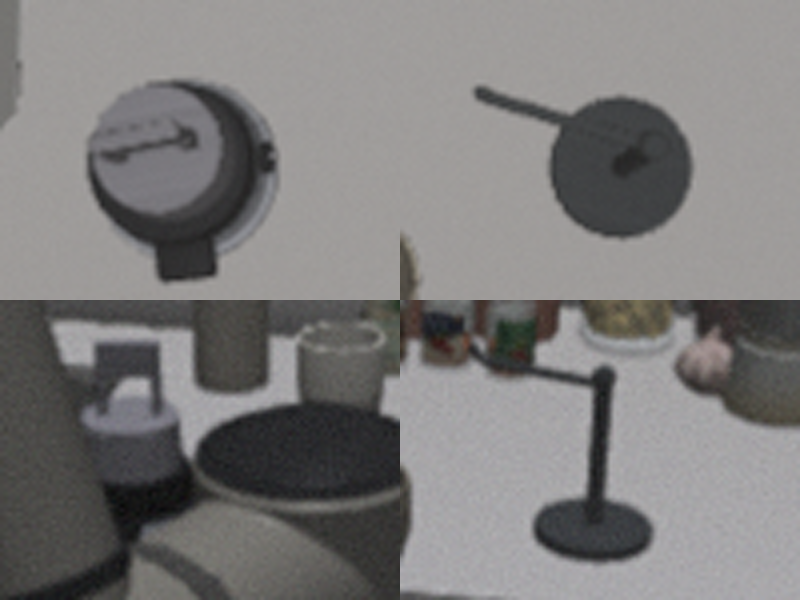

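Top-view crop: the foot centre is at (395,231.7), the post top at about (402.7,226.5) and the tip at (360,213). In the scene crop the handle top runs from (233.7,220.7) to (250,220.7), the hook tip is near (357.5,236.5) and the post top near (391,244). One closer look at the handle.

```bash
python3 -c "
from h import *
t=cv2.imread('pics/full_t0.png')
im=cv2.resize(t[205:253,185:249],None,fx=12,fy=12,interpolation=cv2.INTER_CUBIC)
cv2.imwrite('pics/c2.png',cv2.convertScaleAbs(im,alpha=1.5,beta=-30))
print('post',atz('top',402.7,226.5,.14),'foot',atz('top',395,231.7,0),'tip',atz('top',360.3,213,.138))
print(tri((391,242.5),(402.7,226.5)),tri((358,236.5),(360.3,213)))
print('foot scene',atz('scene',340+593/4,225+227/4,.0))
print('handle scene', atz('scene',233.75,220.75,.172),atz('scene',250,220.75,.172))
"
```

```text
post [ 0.4511 -0.2023  0.14  ] foot [ 0.4534 -0.2061  0.    ] tip [ 0.4814 -0.1059  0.138 ]
(array([ 0.4521, -0.2045,  0.132 ]), np.float64(0.0019)) (array([ 0.4824, -0.1058,  0.1303]), np.float64(0.0015))
foot scene [ 0.5211 -0.511   0.    ]
handle scene [0.4251 0.2626 0.172 ] [0.4353 0.2152 0.172 ]
```

View pics/c2.png

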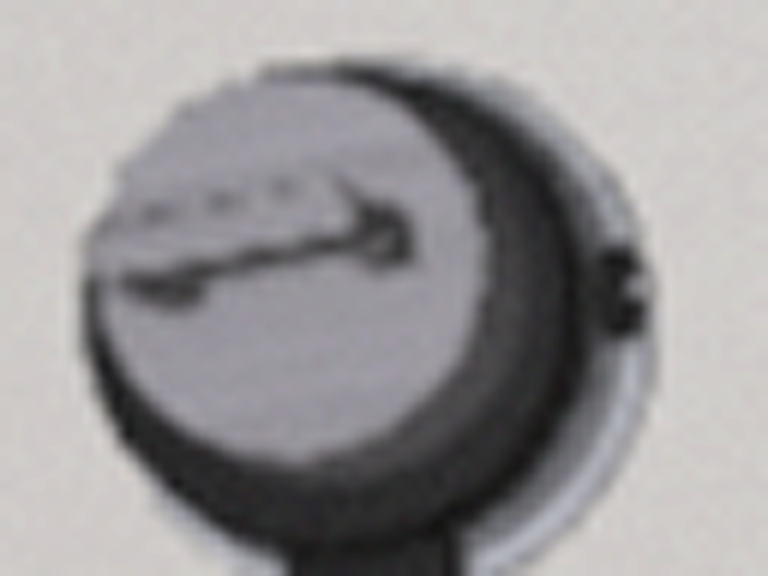

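The close crop shows the shell disc centred at crop (293,265), and the handle's top face between about (100,285), (352,237), (340,185) and (110,215). I check this against a projected model.

```bash
python3 -c "
from h import *
cr=lambda p:np.round((np.array(p)-[185,205])*12)
print('disc',atz('top',185+293/12,205+265/12,.112),'grfoot',atz('top',185+390/12,205+305/12,.0),'handle',atz('top',185+226/12,205+230/12,.172))
for c in([.446,.240],[.448,.242]):
 for yaw in(.2,.26):
  R=np.array([[np.cos(yaw),-np.sin(yaw)],[np.sin(yaw),np.cos(yaw)]])
  print(c,yaw,[list(cr(proj('top',np.append(np.array(c)+R@np.array(q),.172)))) for q in((-.005,.025),(-.005,-.025),(.005,-.025),(.005,.025))],'eye base',[list(cr(proj('top',np.append(np.array(c)+R@np.array(q),.112)))) for q in((-.005,.025),(-.005,.017),(-.005,-.017),(-.005,-.025))],'disc',cr(proj('top',[*c,.112])), 'scene',[list(proj('scene',np.append(np.array(c)+R@np.array(q),.172))) for q in((.005,.025),(.005,-.025))])
"
```

```text
disc [0.4483 0.2443 0.112 ] grfoot [0.452  0.2473 0.    ] handle [0.4482 0.244  0.172 ]
[0.446, 0.24] 0.2 [[np.float64(118.0), np.float64(294.0)], [np.float64(385.0), np.float64(244.0)], [np.float64(376.0), np.float64(191.0)], [np.float64(109.0), np.float64(241.0)]] eye base [[np.float64(192.0), np.float64(326.0)], [np.float64(233.0), np.float64(318.0)], [np.float64(404.0), np.float64(286.0)], [np.float64(445.0), np.float64(278.0)]] disc [314. 277.] scene [[np.float64(235.0), np.float64(218.3)], [np.float64(251.5), np.float64(218.4)]]
[0.446, 0.24] 0.26 [[np.float64(121.0), np.float64(301.0)], [np.float64(385.0), np.float64(235.0)], [np.float64(373.0), np.float64(182.0)], [np.float64(109.0), np.float64(250.0)]] eye base [[np.float64(196.0), np.float64(334.0)], [np.float64(235.0), np.float64(323.0)], [np.float64(406.0), np.float64(280.0)], [np.float64(445.0), np.float64(270.0)]] disc [314. 277.] scene [[np.float64(234.8), np.float64(218.5)], [np.float64(251.4), np.float64(218.2)]]
[0.448, 0.242] 0.2 [[np.float64(108.0), np.float64(283.0)], [np.float64(374.0), np.float64(232.0)], [np.float64(366.0), np.float64(180.0)], [np.float64(98.0), np.float64(230.0)]] eye base [[np.float64(182.0), np.float64(316.0)], [np.float64(223.0), np.float64(308.0)], [np.float64(395.0), np.float64(275.0)], [np.float64(436.0), np.float64(268.0)]] disc [305. 266.] scene [[np.float64(234.5), np.float64(218.0)], [np.float64(251.0), np.float64(218.1)]]
[0.448, 0.242] 0.26 [[np.float64(110.0), np.float64(290.0)], [np.float64(374.0), np.float64(224.0)], [np.float64(362.0), np.float64(172.0)], [np.float64(98.0), np.float64(239.0)]] eye base [[np.float64(185.0), np.float64(323.0)], [np.float64(226.0), np.float64(313.0)], [np.float64(396.0), np.float64(270.0)], [np.float64(436.0), np.float64(259.0)]] disc [305. 266.] scene [[np.float64(234.4), np.float64(218.2)], [np.float64(251.0), np.float64(217.9)]]
```

Call:
step_arm(commands=[[1,3.2,-2.65,0,0,0,-0.114],[1,6.4,-5.3,0,0,0,-0.228],[1,9.6,-7.95,0,0,0,-0.342],[1,12.8,-10.6,0,0,0,-0.456],[1,16,-13.3,0,0,0,-0.57]])

```text
time: 0.52
tool_pos: [0.2874, 0.3751, 0.2265]
tool_rot: [-3.141, 0.0, 2.323]
contact_force: [0.6, -0.1, -0.4]
opening: 0.092
grip_force: 0.0
```

Call:
step_arm(commands=[[1,3.2,-2.65,0,0,0,-0.114],[1,6.4,-5.3,0,0,0,-0.228],[1,9.6,-7.95,0,0,0,-0.342],[1,12.8,-10.6,0,0,0,-0.456],[1,16,-13.3,0,0,0,-0.57]])

```text
time: 0.93
tool_pos: [0.4475, 0.242, 0.2265]
tool_rot: [-3.141, -0.0, 1.752]
contact_force: [0.1, 1.1, -0.3]
opening: 0.0917
grip_force: 0.0
```

Call:
step_arm(commands=[[1,0.1,0,-0.6,0,0,0],[1,0.1,0,-1.5,0,0,0]])

```text
time: 1.1
tool_pos: [0.4491, 0.2423, 0.2115]
tool_rot: [3.141, -0.0, 1.754]
contact_force: [-0.5, 0.4, -0.0]
opening: 0.0918
grip_force: 0.0
```

```bash
python3 -c "
from h import *
o=observe();print(o['time'],o['tool_pos'],o['tool_rot'],o['qpos'],o['contact_force'])
t=cv2.cvtColor(read_camera('top'),4);s=cv2.cvtColor(read_camera('scene'),4)
cv2.imwrite('pics/full_t1.png',t);cv2.imwrite('pics/full_s1.png',s)
f=lambda im,x,y:cv2.resize(im[y:y+75,x:x+50],None,fx=8,fy=8,interpolation=cv2.INTER_CUBIC)
cv2.imwrite('pics/c3.png',np.hstack([f(t,185,195),f(s,215,180)]))"
```

```text
1.1 [0.44911549 0.24227875 0.21145106] [ 3.14066652e+00 -1.51881127e-04  1.75404533e+00] [3.44430814e-01 3.27808185e-01 1.58937549e+00 1.36309922e-06
 1.22347047e+00 1.61181419e-01] [-0.47947862  0.3701795  -0.04037218]
```

View pics/c3.png

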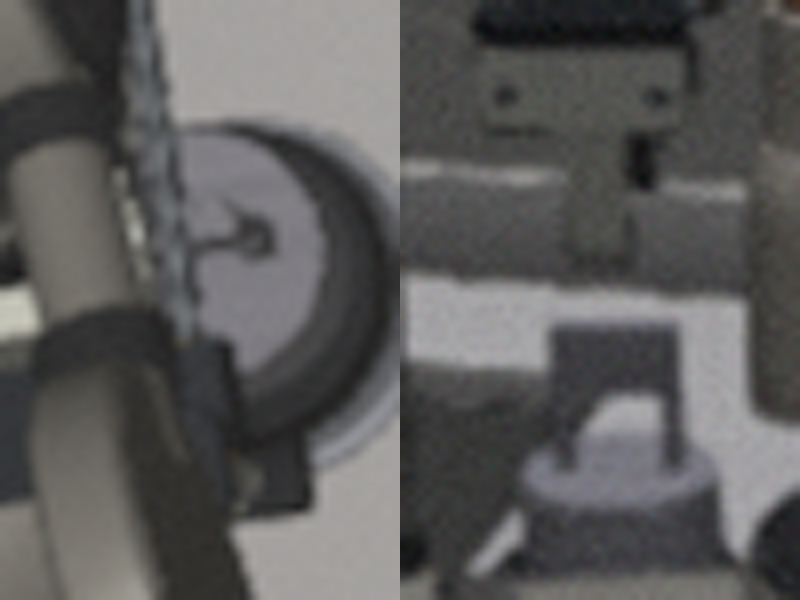

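The scene crop shows the near finger at column 240 and the handle centred on column 242, which is what the geometry predicts, so they are aligned. Descending and gripping.

Call:
step_arm(commands=[[1,0,0.1,-3,0,0,0],[0.6,0,0.1,-6,0,0,0],[0.4,0,0.1,-6.6,0,0,0.01],[0.1,0,0.1,-6.6,0,0,0.01],[0,0,0.1,-6.6,0,0,0.01]], grip_force=25)

```text
time: 1.62
tool_pos: [0.4471, 0.2457, 0.1466]
tool_rot: [3.141, -0.0, 1.77]
contact_force: [0.3, 0.5, 0.2]
opening: 0.0696
grip_force: 0.0
```

Call:
step_arm(commands=[[0,0,0,0,0,0,0],[0,0,0,0,0,0,0],[0,0,0,0,0,0,0],[0,0,0,0,0,0,0]])

```text
time: 1.95
tool_pos: [0.4478, 0.2449, 0.1466]
tool_rot: [3.14, -0.0, 1.768]
contact_force: [-0.6, -0.0, 0.1]
opening: 0.0433
grip_force: 0.0
```

Call:
step_arm(commands=[[0,0,0,0,0,0,0],[0,0,0,0,0,0,0],[0,0,0,0,0,0,0],[0,0,0,0,0,0,0],[0,0,0,0,0,0,0]])

```text
time: 2.37
tool_pos: [0.4475, 0.2448, 0.1458]
tool_rot: [3.141, -0.0, 1.768]
contact_force: [2.9, 0.1, -2.5]
opening: 0.0098
grip_force: 21.9
```

Call:
step_arm(commands=[[0,0,0,0,0,0,0],[0,0,0,0,0,0,0]])

```text
time: 2.53
tool_pos: [0.4472, 0.2447, 0.1455]
tool_rot: [-3.141, 0.0, 1.768]
contact_force: [-0.9, 0.3, -1.5]
opening: 0.0095
grip_force: 25.0
```

Call:
step_arm(commands=[[0,0,0,2,0,0,0],[0,0,0,5.5,0,0,0],[0,0.2,-1,9,0,0,0.05],[0,0.8,-4.5,9,0,0,0.17],[0,1.4,-8,9,0,0,0.29]])

```text
time: 2.95
tool_pos: [0.4619, 0.1681, 0.2379]
tool_rot: [3.137, 0.001, 2.055]
contact_force: [0.7, -0.1, -3.0]
opening: 0.0097
grip_force: 25.0
```

Call:
step_arm(commands=[[0,0.6,-3.7,0,0,0,0.115],[0,1.2,-7.4,0,0,0,0.23],[0,1.8,-11.1,0,0,0,0.345],[0,2.4,-14.8,0,0,0,0.46],[0,3.0,-18.5,0,0,0,0.575]])

```text
time: 3.37
tool_pos: [0.4898, -0.0116, 0.2357]
tool_rot: [3.142, -0.0, 2.599]
contact_force: [1.0, 1.7, -2.0]
opening: 0.0099
grip_force: 25.0
```

Call:
step_arm(commands=[[0,0.3,-2.5,0,0,0,0.115],[0,0.4,-4,-1.5,0,0,0.225],[0,0.4,-4,-4,0,0,0.23],[0,0.4,-4,-4,0,0,0.23]])

```text
time: 3.7
tool_pos: [0.4916, -0.0504, 0.1918]
tool_rot: [-3.141, -0.008, 2.821]
contact_force: [-1.1, 0.3, -2.6]
opening: 0.0099
grip_force: 25.0
```

```bash
python3 -c "
from h import *
o=observe();print(o['time'],o['tool_pos'],o['tool_rot'],o['contact_force'],o['opening'])
t=cv2.cvtColor(read_camera('top'),4);s=cv2.cvtColor(read_camera('scene'),4)
cv2.imwrite('pics/full_t2.png',t);cv2.imwrite('pics/full_s2.png',s)
f=lambda im,x,y:cv2.resize(im[y:y+100,x:x+66],None,fx=6,fy=6,interpolation=cv2.INTER_CUBIC)
cv2.imwrite('pics/c4.png',np.hstack([f(t,345,165),f(s,345,180)]))
p=o['tool_pos'];print(proj('top',p),proj('scene',p),proj('scene',p-[0,0,.004]))"
```

```text
3.7 [ 0.49159179 -0.05044044  0.19184079] [-3.14124595 -0.00786084  2.82142084] [-1.10370469  0.31023915 -2.64566742] 0.009910446348280722
[337.  204.8] [341.  214.7] [341. 216.]
```

View pics/c4.png

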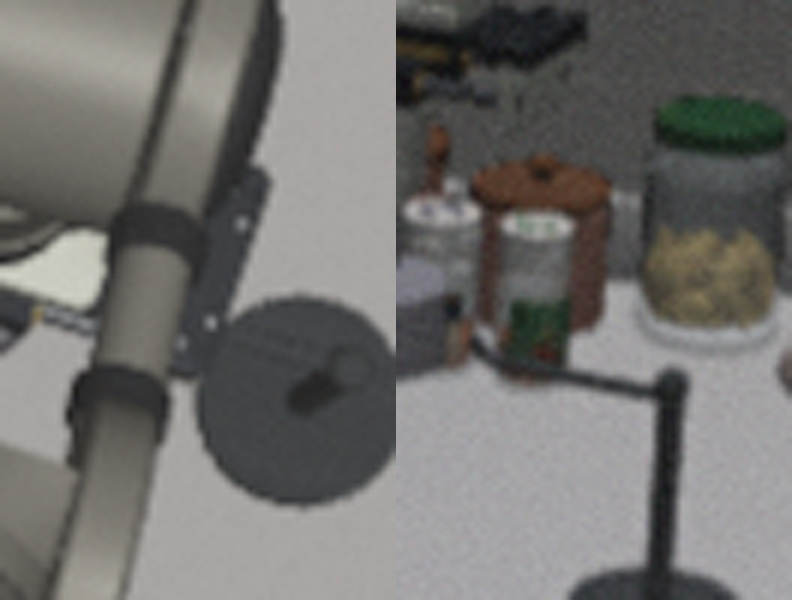

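Scene crop: the hook tip is at about (358,236.5), the arm runs to the post at (391,243), and the shell's edge is just left of the tip. I descend beside it and check before inserting.

Call:
step_arm(commands=[[0,0.4,0,-2,0,0,0.04],[0,0.5,0,-4.3,0,0,0.04],[0,0.5,0,-4.3,0,0,0.04]])

```text
time: 4.05
tool_pos: [0.4978, -0.0488, 0.1508]
tool_rot: [3.141, -0.005, 2.864]
contact_force: [-0.9, -0.0, -1.7]
opening: 0.01
grip_force: 25.0
```

```bash
python3 -c "
from h import *
o=observe();p=o['tool_pos'];print(o['time'],p,o['tool_rot'],o['contact_force'],o['opening'])
y=o['tool_rot'][2]-np.pi/2;u=np.array([np.cos(y),np.sin(y),0]);w=np.array([-u[1],u[0],0])
s=cv2.cvtColor(read_camera('scene'),4);cv2.imwrite('pics/full_s3.png',s)
im=cv2.resize(s[190:265,310:410],None,fx=8,fy=8,interpolation=cv2.INTER_CUBIC)
cv2.imwrite('pics/c5.png',im)
c=lambda P:(proj('scene',P)-[310,190])*8
b=p-[0,0,.076]
for h in(.102,.072,.042):print(h,[list(c(b+w*k*.025+[0,0,h])) for k in(-1,1)])
S=np.array([.4687,-.151,.129]);d=np.array([-.274,-.962,0])
print('tip',c(S-.048*d+[0,0,.009]),'seat',c(S))"
```

```text
4.05 [ 0.49775759 -0.0488328   0.15078027] [ 3.14149154 -0.00460333  2.86418675] [-0.85208675 -0.03657168 -1.67912477] 0.0099566848983703
0.102 [[np.float64(271.1999999999998), np.float64(209.5999999999999)], [np.float64(217.5999999999999), np.float64(250.4000000000001)]]
0.072 [[np.float64(268.8000000000002), np.float64(283.20000000000005)], [np.float64(215.19999999999982), np.float64(325.5999999999999)]]
0.042 [[np.float64(266.4000000000001), np.float64(355.20000000000005)], [np.float64(212.80000000000018), np.float64(400.0)]]
tip [384.  352.8] seat [503.2 398.4]
```

View pics/c5.png

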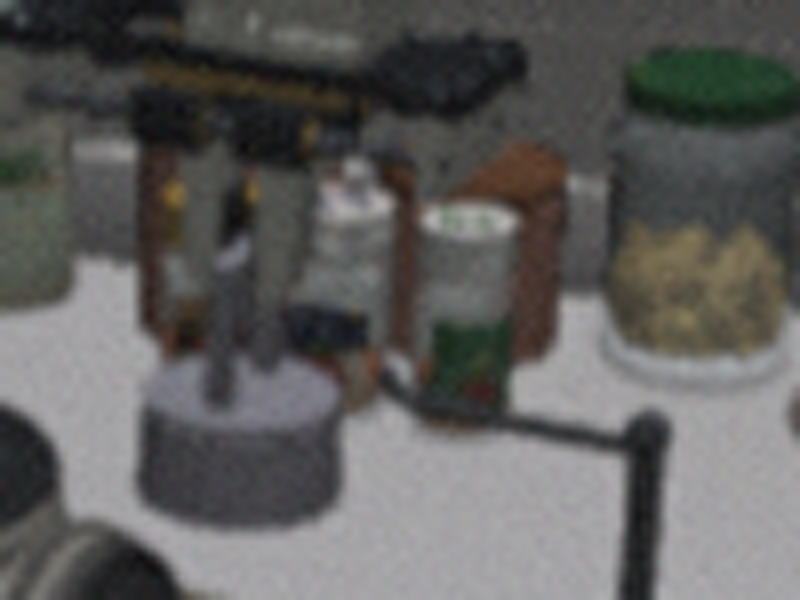

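The shell top ellipse is centred at crop (242,392), against a prediction of (240,378). The hook shows the same offset of about 14 px (2 px native), so relative alignment is good. Inserting along the arm.

Call:
step_arm(commands=[[0,0,0,-0.2,0,0,0],[0,-0.55,-1.9,-0.2,0,0,0],[0,-1.1,-3.85,-0.2,0,0,0],[0,-1.65,-5.8,-0.2,0,0,0],[0,-1.65,-5.8,-0.2,0,0,0]])

```text
time: 4.52
tool_pos: [0.483, -0.1107, 0.1528]
tool_rot: [-3.14, 0.003, 2.862]
contact_force: [-0.1, -0.2, -2.2]
opening: 0.0099
grip_force: 25.0
```

Call:
step_arm(commands=[[0,-0.6,-2.2,0,0,0,0],[0,-1.25,-4.4,0,0,0,0],[0,-1.25,-4.4,0,0,0,0]])

```text
time: 4.77
tool_pos: [0.4704, -0.1547, 0.1525]
tool_rot: [-3.14, 0.003, 2.862]
contact_force: [0.6, -0.5, -0.9]
opening: 0.0101
grip_force: 25.0
```

Call:
step_arm(commands=[[0,0,0.1,-0.8,0,0,0],[0,0,0.1,-1.4,0,0,0],[0,0,0.1,-1.7,0,0,0],[0,0,0.1,-1.7,0,0,0]])

```text
time: 5.1
tool_pos: [0.4699, -0.1499, 0.133]
tool_rot: [3.141, -0.001, 2.865]
contact_force: [0.9, -0.7, -1.9]
opening: 0.0099
grip_force: 25.0
```

```bash
python3 -c "
from h import *
o=observe();p=o['tool_pos'];print(o['time'],p,o['tool_rot'],o['contact_force'],o['opening'])
s=cv2.cvtColor(read_camera('scene'),4);cv2.imwrite('pics/full_s4.png',s)
cv2.imwrite('pics/c6.png',cv2.resize(s[190:265,330:430],None,fx=8,fy=8,interpolation=cv2.INTER_CUBIC))"
```

```text
5.1 [ 0.46992186 -0.1498808   0.13300581] [ 3.14105680e+00 -1.31639438e-03  2.86467410e+00] [ 0.94451964 -0.71297511 -1.87809463] 0.0098927640731981
```

View pics/c6.png

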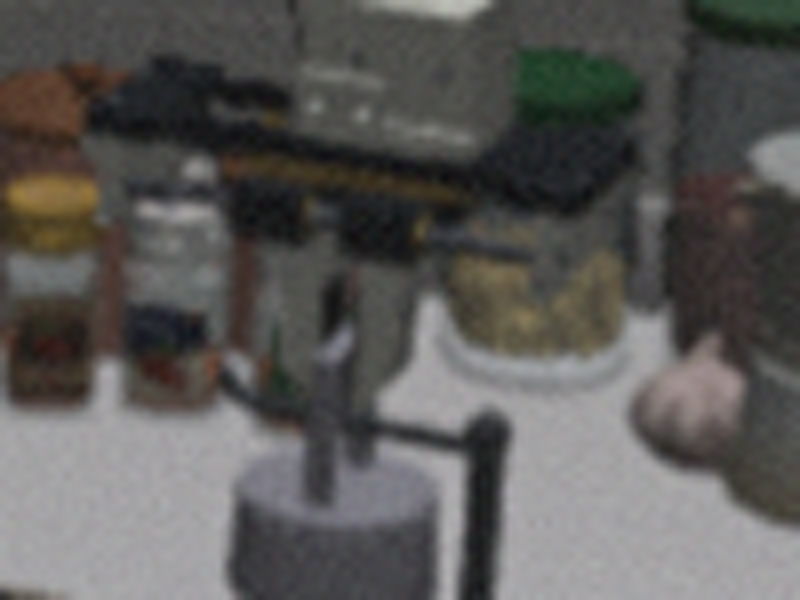

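The arm passes through the eye: the handle's near leg, at crop (320,440), is in front of it and the far leg, at (362,440), behind. The weight is still on the gripper, so I lower until it is taken.

Call:
step_arm(commands=[[0,0,0,-0.15,0,0,0],[0,0,0,-0.15,0,0,0]])

```text
time: 5.32
tool_pos: [0.4704, -0.1504, 0.1326]
tool_rot: [3.141, 0.0, 2.864]
contact_force: [-0.6, 1.3, 2.3]
opening: 0.0099
grip_force: 25.0
```

Call:
step_arm(commands=[[0,0,0,-0.15,0,0,0],[0,0,0,-0.15,0,0,0]])

```text
time: 5.48
tool_pos: [0.4705, -0.1505, 0.1323]
tool_rot: [3.141, 0.002, 2.864]
contact_force: [-3.6, 4.0, 12.5]
opening: 0.0103
grip_force: 25.0
```

Call:
step_arm(commands=[[0,0,0,0.2,0,0,0],[0.15,0,0,0.2,0,0,0],[0.25,0,0,0.2,0,0,0],[0.25,0,0,0.2,0,0,0]])

```text
time: 5.82
tool_pos: [0.4701, -0.151, 0.1326]
tool_rot: [3.142, 0.0, 2.864]
contact_force: [-0.4, -0.9, -0.9]
opening: 0.0213
grip_force: 0.0
```

Call:
step_arm(commands=[[0.25,0,0,0.5,0,0,0],[0.25,0,0,2,0,0,0],[0.25,0,0,5,0,0,0],[0.25,0,0,9,0,0,0]])

```text
time: 6.15
tool_pos: [0.4686, -0.1503, 0.2217]
tool_rot: [3.14, -0.006, 2.863]
contact_force: [1.1, -0.4, -0.6]
opening: 0.0228
grip_force: 0.0
```

```bash
python3 -c "
from h import *
o=observe();p=o['tool_pos'];print(o['time'],p,o['tool_rot'],o['contact_force'],o['opening'])
s=cv2.cvtColor(read_camera('scene'),4);t=cv2.cvtColor(read_camera('top'),4)
cv2.imwrite('pics/full_s5.png',s);cv2.imwrite('pics/full_t5.png',t)
cv2.imwrite('pics/c7.png',np.hstack([cv2.resize(s[190:265,345:411],None,fx=6,fy=6,interpolation=cv2.INTER_CUBIC),cv2.resize(t[195:270,185:251],None,fx=6,fy=6,interpolation=cv2.INTER_CUBIC)]))"
```

```text
6.15 [ 0.46855366 -0.1502869   0.2216942 ] [ 3.14038359 -0.00604998  2.86340285] [ 1.11409599 -0.41905394 -0.55871885] 0.022756586466379524
```

View pics/c7.png

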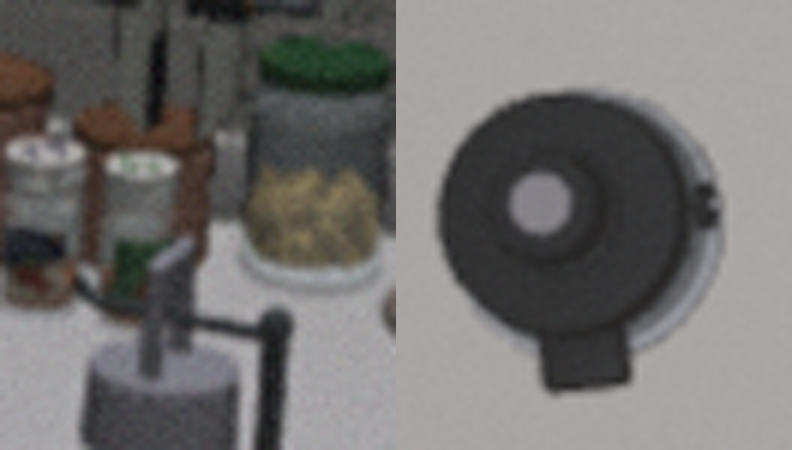

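The cover hangs on the hook: the handle top is at crop (175,255) and the arm passes through the eye. The bare cap is visible in the top view, its head centred at crop (541,204), which is full-picture (209.2,229).

```bash
python3 -c "
from h import *
print(atz('top',209.2,229,.102),atz('top',212.7,230.7,.07))"
```

```text
[0.4448 0.2468 0.102 ] [0.4441 0.245  0.07  ]
```

Call:
step_arm(commands=[[0.25,0,1,1,0,0,0],[0.4,-0.2,5,1,0,0,-0.1],[0.8,-0.4,9,1,0,0,-0.22],[0.8,-0.5,13,1,0,0,-0.34],[0.8,-0.6,17,1,0,0,-0.46]])

```text
time: 6.67
tool_pos: [0.4634, 0.0098, 0.2322]
tool_rot: [-3.141, -0.002, 2.432]
contact_force: [0.4, 0.2, 1.0]
opening: 0.0451
grip_force: 0.0
```

Call:
step_arm(commands=[[0.8,-0.2,4,0,0,0,-0.11],[0.8,-0.4,8,0,0,0,-0.22],[0.8,-0.6,12,0,0,0,-0.33],[0.8,-0.8,16,0,0,0,-0.44],[0.8,-1,20,-1,0,0,-0.54]])

```text
time: 7.08
tool_pos: [0.455, 0.1923, 0.2264]
tool_rot: [3.141, -0.0, 1.905]
contact_force: [1.3, 0.6, 0.2]
opening: 0.0725
grip_force: 0.0
```

Call:
step_arm(commands=[[0.8,0,0,0,0,0,0]])

```text
time: 7.17
tool_pos: [0.4535, 0.1957, 0.2245]
tool_rot: [-3.139, -0.003, 1.907]
contact_force: [-0.6, -0.3, -0.3]
opening: 0.0733
grip_force: 0.0
```

Call:
step_arm(commands=[[0.8,-0.4,2.5,0,0,0,-0.03],[0.8,-0.8,5,-1,0,0,-0.06],[0.8,-0.8,5,-4,0,0,-0.06],[0.8,-0.8,5,-8,0,0,-0.06],[0.8,-0.8,5,-9,0,0,-0.06]])

```text
time: 7.58
tool_pos: [0.4438, 0.2394, 0.1309]
tool_rot: [-3.132, 0.001, 1.851]
contact_force: [-0.9, -0.9, -0.3]
opening: 0.0734
grip_force: 0.0
```

Call:
step_arm(commands=[[0.8,0,0,0,0,0,0]])

```text
time: 7.67
tool_pos: [0.4451, 0.2393, 0.133]
tool_rot: [-3.133, 0.001, 1.85]
contact_force: [-1.1, -0.2, 0.0]
opening: 0.0739
grip_force: 0.0
```

Call:
step_arm(commands=[[0.8,0,0.6,0,0,0,0],[0.8,0,0.6,-2.5,0,0,0],[0.8,0,0.6,-5,0,0,0],[0.5,0,0.6,-5.5,0,0,0],[0.3,0,0.6,-5.5,0,0,0]], grip_force=30)

```text
time: 8.08
tool_pos: [0.4479, 0.2461, 0.0814]
tool_rot: [-3.141, -0.0, 1.85]
contact_force: [-0.7, -0.1, 0.4]
opening: 0.0646
grip_force: 0.0
```

Call:
step_arm(commands=[[0.2,0,0,0,0,0,0],[0.2,0,0,0,0,0,0],[0.2,0,0,0,0,0,0],[0.2,0,0,0,0,0,0]])

```text
time: 8.42
tool_pos: [0.4486, 0.2464, 0.0826]
tool_rot: [3.139, -0.0, 1.85]
contact_force: [-0.9, -0.6, 7.1]
opening: 0.0429
grip_force: 30.0
```

Call:
step_arm(commands=[[0.2,0,0,0.2,0,0,0.0],[0.2,0,0,0.2,0,0,0.1],[0.2,0,0,0.2,0,0,0.2]])

```text
time: 8.67
tool_pos: [0.448, 0.2461, 0.0835]
tool_rot: [3.141, 0.0, 2.054]
contact_force: [1.3, -0.5, -1.3]
opening: 0.0431
grip_force: 30.0
```

```bash
python3 -c "
from h import *
o=observe();print(o['time'],o['torque'],o['contact_force'],o['tool_rot'],o['joint_efforts'][5])"
```

```text
8.6667 [-0.08303529  0.07515054  0.00170403] [ 1.26320263 -0.49292323 -1.26509382] [3.14079893e+00 1.14978790e-04 2.05437959e+00] 1.8088304623961449
```

Call:
step_arm(commands=[[0.2,0,0,0,0,0,0.1],[0.2,0,0,0,0,0,0.2],[0.2,0,0,0,0,0,0.3]])

```text
time: 8.92
tool_pos: [0.4479, 0.246, 0.0833]
tool_rot: [3.141, 0.0, 2.355]
contact_force: [1.3, 0.1, -0.3]
opening: 0.0431
grip_force: 30.0
```

```bash
python3 -c "
from h import *
o=observe();print(o['time'],o['torque'],o['contact_force'],o['tool_rot'],o['joint_efforts'][5])"
```

```text
8.9167 [-0.07494648  0.06900527  0.00581548] [ 1.33659533  0.10953946 -0.28886004] [3.14123374e+00 1.43609032e-04 2.35479595e+00] 1.5922800824046135
```

Call:
step_arm(commands=[[0.2,0,0,0,0,0,0.12],[0.2,0,0,0,0,0,0.24],[0.2,0,0,0,0,0,0.36]])

```text
time: 9.17
tool_pos: [0.4479, 0.246, 0.0833]
tool_rot: [3.141, 0.0, 2.716]
contact_force: [-0.3, -0.1, 0.3]
opening: 0.0433
grip_force: 30.0
```

```bash
python3 -c "
from h import *
o=observe();print(o['time'],o['torque'],o['contact_force'],o['tool_rot'],o['joint_efforts'][5])"
```

```text
9.1667 [-0.10300724  0.00277616  0.01958281] [-0.31393915 -0.12201767  0.30605165] [3.14131375e+00 2.07554786e-04 2.71581234e+00] 1.913745403289795
```

Call:
step_arm(commands=[[0.2,0,0,0,0,0,0.12],[0.2,0,0,0,0,0,0.24],[0.2,0,0,0,0,0,0.36]])

```text
time: 9.42
tool_pos: [0.4481, 0.2464, 0.0832]
tool_rot: [3.14, 0.001, 3.073]
contact_force: [3.4, 1.4, -5.4]
opening: 0.043
grip_force: 30.1
```

```bash
python3 -c "
from h import *
o=observe();print(o['time'],o['torque'],o['contact_force'],o['tool_rot'],o['joint_efforts'][5])"
```

```text
9.4167 [ 0.32304321 -0.72089439 -1.12163363] [ 3.42108419  1.43456305 -5.37094489] [3.14025580e+00 5.51492435e-04 3.07345871e+00] 0.7801740802824497
```

Turned about 1.2 rad freely, then a stop (−1.1 N m). This should be the loosening way. Easing back 0.1 rad and lifting gently.

Call:
step_arm(commands=[[0.2,0,0,0,0,0,-0.1],[0.2,0,0,0.3,0,0,-0.1],[0.2,0,0,0.6,0,0,-0.1],[0.2,0,0,0.9,0,0,-0.1]])

```text
time: 9.75
tool_pos: [0.448, 0.246, 0.0926]
tool_rot: [3.141, 0.0, 2.971]
contact_force: [-0.2, -0.8, -0.4]
opening: 0.0431
grip_force: 30.0
```

Rising with no resistance, so it is free or slipping. Lifting on, then checking with a picture.

Call:
step_arm(commands=[[0.2,0,0,1,0,0,0],[0.2,0,0,2.5,0,0,0],[0.2,0,0,5,0,0,0],[0.2,0,0,7.5,0,0,0],[0.2,0,0,10,0,0,0]])

```text
time: 10.17
tool_pos: [0.4474, 0.246, 0.1939]
tool_rot: [3.141, -0.0, 2.971]
contact_force: [-0.7, -0.1, -1.0]
opening: 0.0431
grip_force: 30.0
```

Call:
step_arm(commands=[[0.2,0,0,0,0,0,0],[0.2,0,0,0,0,0,0],[0.2,0,0,0,0,0,0]])

```text
time: 10.42
tool_pos: [0.4472, 0.2459, 0.1918]
tool_rot: [-3.141, -0.001, 2.97]
contact_force: [0.2, 0.1, -0.7]
opening: 0.0429
grip_force: 30.0
```

```bash
python3 -c "
from h import *
snap('scene','s6');s=cv2.imread('pics/full_s6.png')
t=cv2.cvtColor(read_camera('top'),4)
cv2.imwrite('pics/c8.png',np.hstack([cv2.resize(s[160:280,165:265],None,fx=5,fy=5,interpolation=cv2.INTER_CUBIC),cv2.resize(s[180:300,350:410],None,fx=5,fy=5,interpolation=cv2.INTER_CUBIC)]))
o=observe();print(o['time'],o['tool_pos'],o['contact_force'],o['opening'],o['grip_force'])"
```

```text
10.5167 [0.44698657 0.24573986 0.19096984] [-0.27476825  0.01512144 -1.91327793] 0.042912097660477044 29.99966197181493
```

View pics/c8.png

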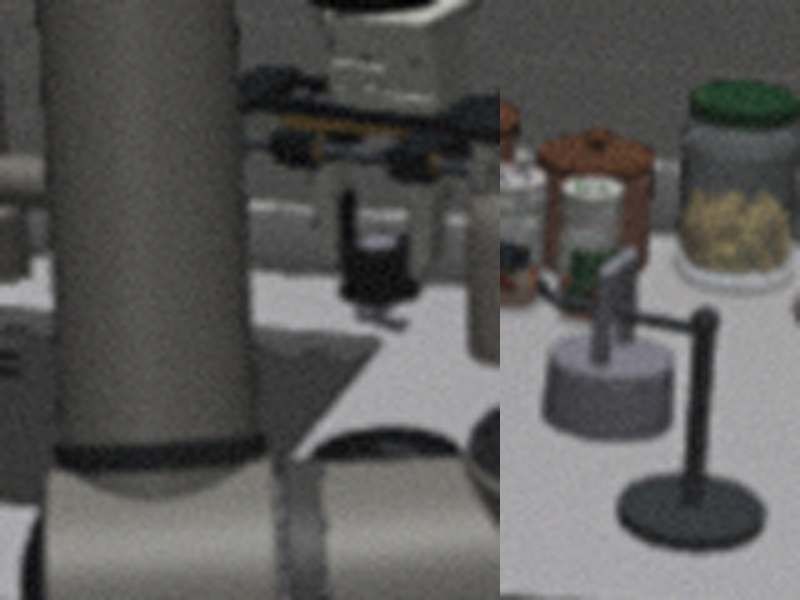

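The cap is held in the gripper at crop (380,270) with its cross bar below, about 10.8 cm above its seat, and the cover hangs on the hook. Handing in.

```bash
python3 -c "
from h import *
print(hand_in())"
```

```text
the job is handed in; nothing more can be done
None
```

The cover hangs by its eye on the hook. The burr cap came loose counter-clockwise on the first try, so I didn't try clockwise. It's held still in the gripper about 11 cm above its seat, and the job is handed in at 10.5 s; I kept clear of the cup, mug and lemon but did not check them in a final picture.

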